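Right the fallen bottle and check-weigh it

ROBOT

A 6-joint arm with a two-finger parallel gripper is mounted at the origin on a cart in front of the work surface, level with it; the furniture and walls round the work are solid. World frame = base frame: x ahead of the robot, y to its left, z up, the work surface at z = 0. Lengths are in mm, angles in rad, forces in N, time in s.
With the tool pointing down it reaches from about 400 to 925 mm from the base axis. Payload 12.5 kg.
Tool frame: the origin (TCP) lies midway between the tips of the shut fingers; the grasp point (between the pads) lies 19 mm behind it; z points along the fingers, y is the line along which they close (so a half turn about z gives the same grasp; the last joint's range is limited). The gripper opens to 95 mm and grips with 3 to 60 N. Pads are 20 mm wide; open, the fingers measure 119 mm over their backs; the gripper's body (75 mm by 180 mm) begins 59 mm behind the grasp point.
Start: joints at [-1.453, 0.491, 1.559, -0, 1.092, -0.106], TCP at [138.732, -609.426, 214.661] pointing down, gripper open.
Joint ranges: [-3.1, 3.1], [-0.84, 2.19], [0.05, 2.79], [-1.13, 4.28], [0.06, 2.93], [-2.69, 2.69]. Speed limits (rad/s): [2.22, 2.22, 2.79, 3.14, 3.14, 3.14].

INTERFACE

Orientations are given as [roll, pitch, yaw] about the fixed x, y, z axes, in that order (R = Rz(yaw) Ry(pitch) Rx(roll)).
In Python, from cell import state, viewer, env, models gives the robot as it stands. The module is installed in compiled form; this text tells all that it offers.
- The arm moves only by the tool arm_command, never from a script. Its argument "rows" is a list of rows, each a list of 2 entries, a list of its own where there are three numbers: the shift along the tool's x, y, z normalised to -1 to 1, where 1 is 0.25 m, then the turn about the tool's z normalised to -1 to 1, where 1 is pi rad. A call has exactly 5 rows; each row shifts and turns the commanded pose from where the row before left it, along the tool's axes as they then stand; what a row does not reach is not made up. A row lasts 1/10 s, in which the tool goes at most 50 mm and 8.59 degrees, less where a joint would pass 70% of its speed; a pose out of reach is approached as far as the arm can. A call with a number of a shift or a turn outside -1 to 1 is refused whole. A call with a gripper value outside its range is refused whole. "claw" is the opening, from 0 (shut) to 1 (fully open), set as the call begins (left out, the last holds). The fingers move at their own pace and stop on an object; the grip force is fixed at half the most. Time passes only in rows, so rows that do not move let the fingers close, or fill a call up. It gives the time, the measured TCP pose, the force, the opening and the grip force at its end, in the units of the state.
- state(): the state, without advancing time (a new reading comes with each control period).
- viewer.read_camera(name): name is "scene" or "top" or "wrist"; returns (picture, depth): 420x560x3 uint8, red, green, blue; 420x560 float32, mm along the optical axis (not along the pixel's ray), 0 where there is no reading.
- viewer.get_calibration(name): a dict with "camera_matrix" (3x3 intrinsics, pixels), "world_to_cam" (4x4, takes a point from world to camera coordinates). Camera axes: x right, y up, looking along -z (the intrinsics and any distortion apply to the point x, -y, -z); pixel columns grow to the right and rows downward; lengths in mm; the calibration is good to about 2 mm. The wrist camera is an equidistant fisheye: a pixel r from the principal point sees the ray r / f radians off the axis. A picture is of the moment at which its call begins: read the wrist's pose just before it. get_calibration takes no time and is no camera call; for the wrist camera it gives the pose at the moment of the call.
- env.job_done(): hands the job in; it is judged then, once.
Trained networks look in the newest picture that a camera, given by its name, has taken for a name from the list of things; names that differ only in an ending like _2 or _b are one class to them, and where a whole thing is asked for, a point or a joint stands for the part that bears it (a point fixed in the world has none). Each returns a list of dicts, best first, with "confidence" (0 to 1); they miss things now and then, are a little off and sometimes report something else, mostly with a low value. They report only what shows in the picture. A call takes as long as a camera call. They do not tell look-alikes from the thing itself.
- models.search_frame(camera, label): "position" ([x, y, z] in mm, in world coordinates, good to about 4 mm: the middle of the surface that is visible of it).
- models.mark_of(camera, label): "position" ([x, y, z] in mm, in world coordinates, good to about 4 mm: a listed point, or the origin of a listed thing).
The state is a dict: "t": time; "joints": joint angles; "qvel": joint speeds; "tau": joint torques, N m; "eef_pos": TCP position; "tcp_rot": TCP orientation; "ft_force": force on the tool from outside, world axes, zero at the start; "moment": the same for the moment, N m; "opening": opening from 0.0 (shut) to 1.0 (fully open); "grip_force": force on a finger pad.
Only numpy, scipy, OpenCV 4.12 (cv2) and the standard library are available. Lean on these libraries where they do the work, as an engineer would, in place of code of your own. Each camera call takes 0.05 s, during which the arm holds its last target. There are 200 camera calls.

TASK

The full square bottle with the ball-knob lid has fallen over in front of the upright angle plate. Tip its knob end up and push it over against the plate until the bottle stands on the bench with its side against the plate, and let go so that it stands there by itself. Then set it down upright, without dropping it, in the middle of the spring scale's pan so that the pan sinks onto its stops; leave the blower, the weight and the tape roll undisturbed.

Things in the scene. Friction and masses are not known exactly. Their poses are not given: they have to be found in the camera images.
- bottle: closed bottle, square white body, grey lid with a ball knob, 0.3 to 0.5 kg. Origin: centre of its foot; z runs foot to knob. Body 50 x 50 mm for z 0 to 90, lid 34 mm wide to 97, stem, ball 38 mm in diameter centred at z 114, top at 133. Centre of mass near z 52. Starts lying on a flat side, origin 25 mm up, foot 50 to 80 mm from the plate's face, knob pointing away from it within 9 degrees of square
- angle_plate: grey steel angle plate fixed to the bench, 140 mm wide, 120 high, 10 thick, flange and webs behind. Origin: middle of the lower edge of its flat front face, on the bench; x points level into the plate (away from the bottle), y along the face, z up. A bottle standing flush against it has its origin at x = -25 mm in this frame
- pan_top (a point): middle of the top of the scale's square steel pan, 110 x 110 mm, level, its sides parallel to this point's x and y axes; 50 mm above the bench when empty and 38 mm when down. The white scale housing below it is 120 x 120 mm and fixed to the bench
- pan (a joint): how far the spring pan has sunk (m): 0 empty, 0.012 on its stops. The spring takes 1 N to start and 2.2 N to go fully down, so the bottle's weight sinks it fully; the pan is damped
- blower: black rubber dust blower standing on its bulb, 55 mm in diameter and 118 mm high, origin at the centre of its underside; a bystander
- weight: 200 g calibration weight with a knob, 29 mm in diameter and 48 mm high, origin at the centre of its underside; a bystander
- tape: roll of beige tape lying flat, 105 mm in diameter and 25 mm high, origin at the centre of its underside; a bystander
Mind the look-alikes: they are no part of the job. There is more than one size of the part that bears pan_top; the job needs the larger.

How it is judged:
By the outcome, as a careful person would: the job done as asked, in the order asked, and still so for the second after the job is handed in, with the robot touching nothing.
It also fails if it takes over 51 s, if anything falls off the work surface, if the arm or the gripper's body presses on something with over 40 N, if the wrist force passes 120 N, or if a joint passes its speed limit or range.

## Working session

There is one attempt and no reset: what is moved stays moved. The work goes in short steps, Python scripts to look and compute and a tool call to move; the robot and the scene stay as the last step left them, time stands still between calls to the robot, and variables do not carry over. Pictures are saved under pics/ and viewed, at most 10 in all, crops included, and the job is handed in when it is done.

Besides the shell and the picture viewer there is one more tool, called after "Call:" by a JSON object that holds its "name" and its "arguments". arm_command: Moves the arm, as the interface text tells. Scaled input: -1 to 1 covers 0.25 m each way for a shift and pi rad each way for a turn. Its arguments: {"type":"object","properties":{"rows":{"type":"array","items":{"type":"array"}},"claw":{"type":"number"}},"required":["rows"]}

```bash
mkdir -p pics; cat > h.py <<'E'
import numpy as np,cv2
from cell import state,viewer,env,models
def w(cam,px,d):
    c=viewer.get_calibration(cam);K=np.array(c['camera_matrix']);T=np.linalg.inv(np.array(c['world_to_cam']))
    u,v=px;p=np.array([(u-K[0,2])/K[0,0]*d,-(v-K[1,2])/K[1,1]*d,-d,1]);return (T@p)[:3]
def cloud(cam,dep):
    c=viewer.get_calibration(cam);K=np.array(c['camera_matrix']);T=np.linalg.inv(np.array(c['world_to_cam']))
    v,u=np.mgrid[:420,:560];d=dep
    p=np.stack([(u-K[0,2])/K[0,0]*d,-(v-K[1,2])/K[1,1]*d,-d,np.ones_like(d)],-1);return (p@T.T)[...,:3]
E
python3 - <<'E'
from h import *
s=state();print({k:np.round(s[k],3) for k in s})
ims=[]
for c in ['top','scene']:
    im,d=viewer.read_camera(c);np.savez(f'{c}.npz',im=im,d=d,p=cloud(c,d));cv2.imwrite(f'pics/{c}0.png',im[...,::-1])
    for n in ['bottle','angle_plate','pan_top','blower','weight','tape']:
        for r in models.mark_of(c,n)[:3]: print(c,n,np.round(r['position']),round(r['confidence'],2))
E
```

```text
{'t': np.float64(0.0), 'joints': array([-1.453,  0.492,  1.559,  0.   ,  1.092, -0.106]), 'qvel': array([ 0.   ,  0.   , -0.002,  0.001,  0.001,  0.001]), 'tau': array([ 1.0000e-03, -6.1264e+01, -2.5818e+01,  6.9000e-02,  4.8000e-02,
       -0.0000e+00]), 'eef_pos': array([ 138.705, -609.149,  214.031]), 'tcp_rot': array([-3.14 , -0.   ,  0.224]), 'ft_force': array([ 0.234,  0.126, -0.376]), 'moment': array([-0.04 ,  0.064,  0.028]), 'grip_force': np.float64(0.0), 'opening': np.float64(1.003)}
top bottle [581. -12.  22.] 0.85
top angle_plate [644.   4.  -0.] 0.71
top pan_top [ 544. -148.   42.] 0.92
top pan_top [ 550. -310.   51.] 0.8
top blower [445. 223.  -0.] 0.89
top weight [647.  -4.   1.] 0.38
top tape [ 705. -258.   -1.] 0.62
scene bottle [577. -15.  23.] 0.94
scene angle_plate [653.  -2.  -3.] 0.81
scene pan_top [ 546. -147.   30.] 0.95
scene pan_top [ 547. -303.   42.] 0.62
scene blower [443. 223.   1.] 0.91
scene weight [ 400. -247.    3.] 0.55
scene weight [651.   3.  -1.] 0.28
scene tape [ 714. -256.   -1.] 0.65
```

View pics/top0.png

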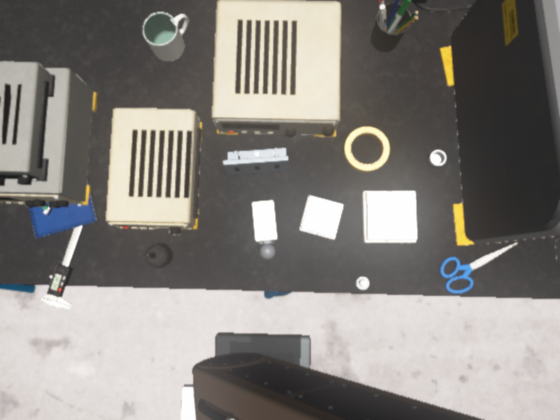

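View pics/scene0.png

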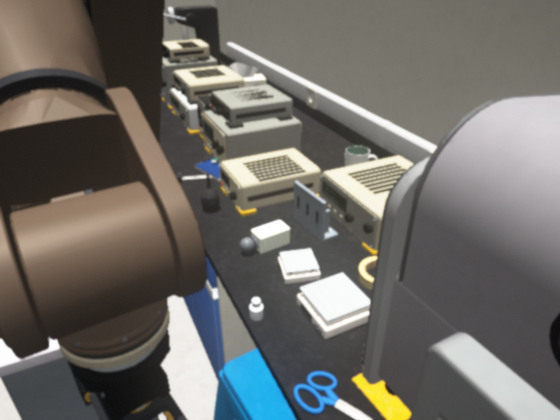

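The top view shows the bottle body at px (264,221) with its knob at (267,251). The pan candidates are the small one at (321,217) and the larger one at (389,216), so the larger is the target. For the weight I see (362,283), and a similar white ring-like item at (438,158). Next I'll measure with the depth data and check one crop.

```bash
python3 - <<'E'
from h import *
z=np.load('top.npz');P=z['p'];im=z['im']
def box(n,u0,u1,v0,v1,zl,zh):
    q=P[v0:v1,u0:u1].reshape(-1,3);q=q[(q[:,2]>zl)&(q[:,2]<zh)]
    r=cv2.minAreaRect(q[:,:2].astype(np.float32));print(n,len(q),'mean',q.mean(0).round(1),'zmed',np.median(q[:,2]).round(1),'rect',np.round(r[0],1),np.round(r[1],1),round(r[2],1));return q
print('bench',np.median(P[225:260,295:345,2]))
box('body',245,285,195,246,40,60)
box('knob',255,282,243,265,10,60)
box('bigpan',355,425,182,250,44,70)
box('smallpan',297,347,190,242,20,70)
q=box('plate top',215,295,140,180,105,135)
box('plate all',215,295,140,180,15,135)
box('weight',352,372,272,295,10,70)
box('obj',428,448,148,168,10,70)
z=np.load('scene.npz');P=z['p']
q=P[175:245,285,];
q=P[175:245,285:345].reshape(-1,3);q=q[(q[:,2]>10)&(q[:,2]<115)&(q[:,0]>600)&(q[:,0]<700)]
for y in range(-80,90,20):
    s=q[abs(q[:,1]-y)<10]
    if len(s)>3: print('face',y,len(s),np.percentile(s[:,0],[10,50]).round(1))
c=cv2.resize(im[130:300,200:460],None,fx=3,fy=3,interpolation=cv2.INTER_CUBIC);cv2.imwrite('pics/crop.png',c[...,::-1])
E
```

```text
bench 0.5210918849586506
body 886 mean [529.5 -19.9  49.2] zmed 49.3 rect [525.3 -20.4] [102.1  50. ] 7.0
knob 219 mean [462.9 -28.2  37.5] zmed 38.0 rect [463.1 -27.9] [34.7 36.7] 2.4
bigpan 2395 mean [ 549.7 -306.2   49.8] zmed 49.8 rect [ 550.3 -306.7] [109.7 111. ] 1.5
smallpan 1251 mean [ 543.9 -150.6   34.3] zmed 35.0 rect [ 545.1 -150.7] [84.1 84.4] 76.1
plate top 386 mean [651.9   0.8 117.9] zmed 119.1 rect [653.2   1.1] [ 11.5 137.9] 5.7
plate all 969 mean [652.1   0.9  85.1] zmed 89.3 rect [673.4   2.6] [ 52.9 139.2] 5.4
weight 141 mean [ 397.3 -243.3   35.2] zmed 31.5 rect [ 397.5 -245.5] [26.9 27.8] 2.2
obj 118 mean [ 692.2 -420.8   22.2] zmed 24.1 rect [ 690.7 -419.2] [35.9 35. ] 62.2
face -80 74 [654.8 658.6]
face -60 198 [653.4 655.1]
face -40 243 [651.2 653.7]
face -20 143 [649.2 650.9]
face 0 153 [647.2 648.7]
face 20 137 [645.4 647.1]
face 40 135 [643.4 644.8]
face 60 108 [642.2 643.5]
```

View pics/crop.png

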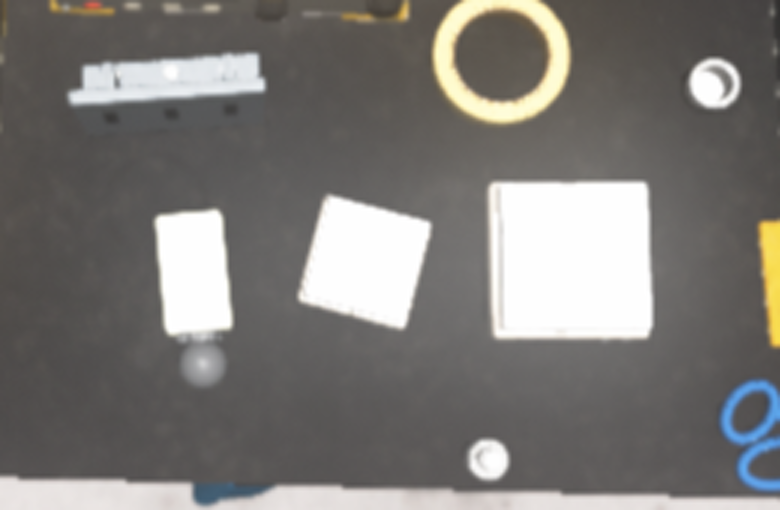

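The larger pan, at (389,216) top and crop (570,260), measures 110 mm at z 50, so it is the right one. The bottle's ball is at about (463,-28,25) with yaw 7°. The plate's yaw is 5.5° and the foot is about 72 mm from its face.

Call:
{"name": "arm_command", "arguments": {"rows": [[[0, 0, 0], 0.0325], [[0.0827, -0.1131, 0], 0], [[0.0827, -0.1131, 0], 0], [[0.0827, -0.1131, 0], 0], [[0.0827, -0.1131, 0], 0]], "claw": 1}}

```text
t: 1.2
eef_pos: [207.5, -485.9, 214.7]
tcp_rot: [3.141, -0.0, 0.121]
ft_force: [0.6, 0.1, 0.4]
opening: 1.0
grip_force: 0.0
```

Call:
{"name": "arm_command", "arguments": {"rows": [[[0.0827, -0.1131, 0], 0], [[0.0827, -0.1131, 0], 0], [[0.0827, -0.1131, 0], 0], [[0.0827, -0.1131, 0], 0], [[0.0827, -0.1131, 0], 0]]}}

```text
t: 1.7
eef_pos: [293.0, -333.0, 214.8]
tcp_rot: [3.141, -0.0, 0.121]
ft_force: [0.4, -0.2, -0.1]
opening: 1.002
grip_force: 0.0
```

Call:
{"name": "arm_command", "arguments": {"rows": [[[0.0827, -0.1131, 0], 0], [[0.0827, -0.1131, 0], 0], [[0.0827, -0.1131, 0], 0], [[0.0827, -0.1131, 0], 0], [[0.0827, -0.1131, 0], 0]]}}

```text
t: 2.2
eef_pos: [378.5, -180.1, 214.9]
tcp_rot: [3.141, -0.0, 0.122]
ft_force: [-0.4, -0.8, 0.1]
opening: 1.002
grip_force: 0.0
```

Call:
{"name": "arm_command", "arguments": {"rows": [[[0.0827, -0.1131, 0], 0], [[0.0827, -0.1131, 0], 0], [[0.0827, -0.1131, 0], 0], [[0.0827, -0.1131, 0], 0], [[0.0827, -0.1131, 0], 0]]}}

```text
t: 2.7
eef_pos: [464.0, -27.1, 214.8]
tcp_rot: [3.141, -0.0, 0.122]
ft_force: [-0.0, -1.2, -0.1]
opening: 1.002
grip_force: 0.0
```

Call:
{"name": "arm_command", "arguments": {"rows": [[[0, 0, 0.16], 0], [[0, 0, 0.18], 0], [[0, 0, 0.18], 0], [[0, 0, 0.18], 0], [[0, 0, 0.108], 0]]}}

```text
t: 3.2
eef_pos: [462.6, -28.3, 10.1]
tcp_rot: [-3.141, 0.002, 0.122]
ft_force: [-0.3, -0.4, -0.6]
opening: 0.999
grip_force: 0.0
```

```bash
python3 - <<'E'
from h import *
s=state();print(s['eef_pos'],s['ft_force'])
im,d=viewer.read_camera('top');P=cloud('top',d)
cv2.imwrite('pics/w1.png',viewer.read_camera('wrist')[0][...,::-1])
E
```

```text
[462.61255541 -28.3108282   10.11780513] [-0.27554366 -0.37254056 -0.62060482]
```

View pics/w1.png

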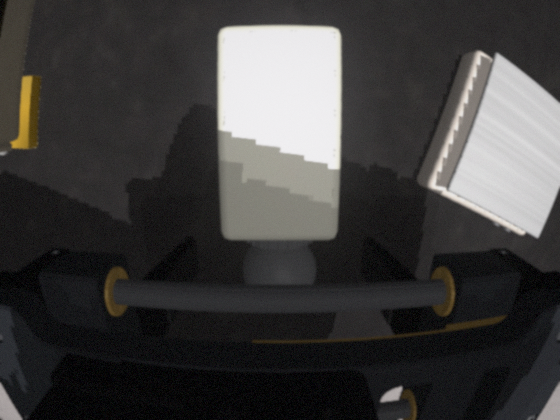

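The bottle is centred between the fingers and square to them, with the ball at px (280,265). Closing on the ball.

Call:
{"name": "arm_command", "arguments": {"rows": [[[0, 0, 0], 0], [[0, 0, 0], 0], [[0, 0, 0], 0], [[0, 0, 0], 0], [[0, 0, 0], 0]], "claw": 0.2}}

```text
t: 3.8
eef_pos: [463.8, -28.6, 13.3]
tcp_rot: [3.141, -0.001, 0.122]
ft_force: [-0.9, 0.3, -0.5]
opening: 0.636
grip_force: 0.0
```

Call:
{"name": "arm_command", "arguments": {"rows": [[[0, 0, 0], 0], [[0, 0, 0], 0], [[0, 0, 0], 0], [[0, 0, 0], 0], [[0, 0, 0], 0]]}}

```text
t: 4.3
eef_pos: [463.4, -28.5, 12.6]
tcp_rot: [3.142, 0.0, 0.122]
ft_force: [-0.1, -0.1, 1.5]
opening: 0.389
grip_force: 30.0
```

Call:
{"name": "arm_command", "arguments": {"rows": [[[0.013, 0, -0.0471], 0], [[0.0178, 0, -0.0455], 0], [[0.0224, 0, -0.0434], 0], [[0.0269, 0, -0.0408], 0], [[0.031, 0, -0.0378], 0]]}}

```text
t: 4.8
eef_pos: [490.8, -25.0, 66.4]
tcp_rot: [-3.141, 0.001, 0.122]
ft_force: [1.3, 0.5, -3.8]
opening: 0.384
grip_force: 30.0
```

Call:
{"name": "arm_command", "arguments": {"rows": [[[0.0348, 0, -0.0343], 0], [[0.0382, 0, -0.0305], 0], [[0.0412, 0, -0.0264], 0], [[0.0437, 0, -0.0219], 0], [[0.0457, 0, -0.0172], 0]]}}

```text
t: 5.3
eef_pos: [541.8, -18.8, 99.0]
tcp_rot: [-3.141, 0.001, 0.122]
ft_force: [0.2, 0.7, -1.7]
opening: 0.387
grip_force: 30.0
```

```bash
python3 - <<'E'
from h import *
im,d=viewer.read_camera('scene');cv2.imwrite('pics/s1.png',cv2.resize(im[140:290,180:400],None,fx=3,fy=3)[...,::-1])
E
```

```text
(no output)
```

View pics/s1.png

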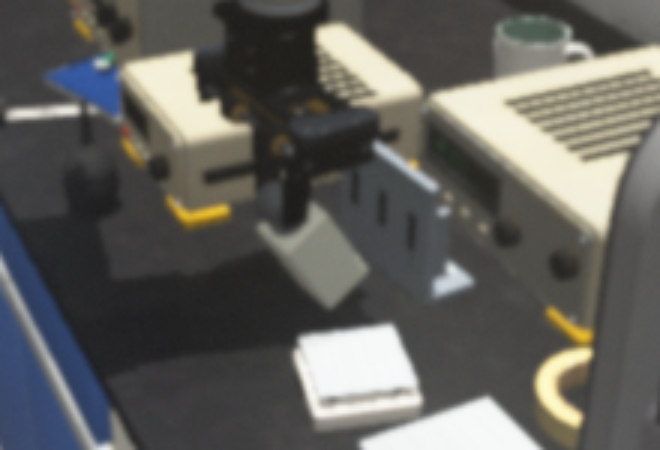

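The bottle is tilted about 60°, with its foot edge on the bench at crop (330,305) and its knob held at (290,215). The tip-up is going as planned, so I'll continue.

Call:
{"name": "arm_command", "arguments": {"rows": [[[0.0473, 0, -0.0123], 0], [[0.0483, 0, -0.0074], 0], [[0.0488, 0, -0.0022], 0], [[0.0488, 0, 0.003], 0], [[0.0482, 0, 0.008], 0]]}}

```text
t: 5.85
eef_pos: [602.6, -11.5, 102.2]
tcp_rot: [3.141, -0.002, 0.122]
ft_force: [0.9, 0.9, 5.8]
opening: 0.384
grip_force: 30.0
```

```bash
python3 - <<'E'
from h import *
s=state();print(s['eef_pos'],s['ft_force'])
im,d=viewer.read_camera('scene');P=cloud('scene',d);np.savez('s2.npz',im=im,p=P)
cv2.imwrite('pics/s2.png',cv2.resize(im[140:290,180:400],None,fx=3,fy=3)[...,::-1])
im,d=viewer.read_camera('top');np.savez('t2.npz',im=im,p=cloud('top',d))
E
```

```text
[602.57640902 -11.4653344  102.1968906 ] [0.86301384 0.9168348  5.76271885]
```

View pics/s2.png

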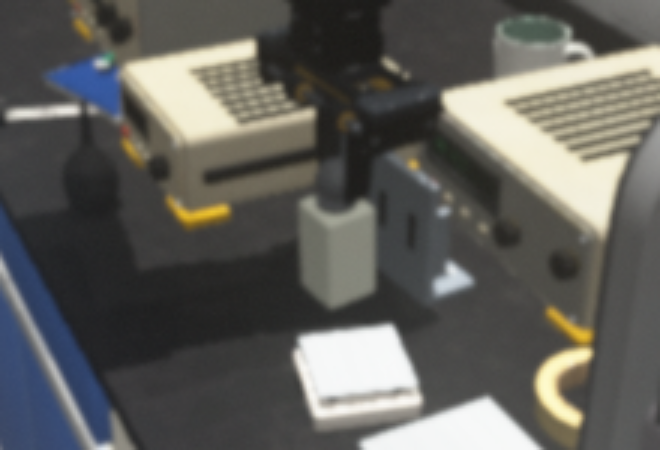

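It is upright now, with the ball about 46 mm from the plate. I'll take some weight off the foot, square the yaw and slide it to the plate.

Call:
{"name": "arm_command", "arguments": {"rows": [[[0, 0, -0.004], 0.0083], [[0, 0, -0.004], 0], [[0, 0, 0], 0], [[0, 0, 0], 0], [[0, 0, 0], 0]]}}

```text
t: 6.45
eef_pos: [601.2, -11.6, 103.3]
tcp_rot: [-3.142, 0.001, 0.096]
ft_force: [0.6, -0.4, -5.2]
opening: 0.387
grip_force: 30.0
```

Call:
{"name": "arm_command", "arguments": {"rows": [[[0.016, 0, 0], 0], [[0.016, 0, 0], 0], [[0.016, 0, 0], 0], [[0.016, 0, 0], 0], [[0, 0, 0], 0]]}}

```text
t: 6.95
eef_pos: [617.9, -10.1, 103.5]
tcp_rot: [3.141, -0.0, 0.096]
ft_force: [0.0, 0.3, -4.6]
opening: 0.385
grip_force: 30.0
```

Call:
{"name": "arm_command", "arguments": {"rows": [[[0, 0, 0.004], 0], [[0.006, 0, 0], 0], [[0.006, 0, 0], 0], [[0.006, 0, 0], 0], [[0.004, 0, 0], 0]]}}

```text
t: 7.45
eef_pos: [622.9, -9.6, 102.5]
tcp_rot: [3.142, 0.0, 0.096]
ft_force: [-1.4, 0.2, -4.1]
opening: 0.386
grip_force: 30.0
```

Call:
{"name": "arm_command", "arguments": {"rows": [[[0.004, 0, 0], 0], [[0.004, 0, 0], 0], [[0, 0, 0.003], 0], [[0, 0, 0], 0], [[0, 0, 0], 0]]}}

```text
t: 7.95
eef_pos: [625.2, -9.4, 102.3]
tcp_rot: [3.141, -0.001, 0.096]
ft_force: [1.3, 1.1, 3.4]
opening: 0.385
grip_force: 30.0
```

Call:
{"name": "arm_command", "arguments": {"rows": [[[0.004, 0, 0], 0], [[0.004, 0, 0], 0], [[0.004, 0, 0], 0], [[0, 0, 0.004], 0], [[0, 0, 0], 0]]}}

```text
t: 8.45
eef_pos: [628.7, -9.0, 101.6]
tcp_rot: [3.141, -0.002, 0.096]
ft_force: [2.3, 2.0, 8.3]
opening: 0.39
grip_force: 30.0
```

```bash
python3 - <<'E'
from h import *
s=state();print(s['eef_pos'],s['ft_force'],s['moment'])
im,d=viewer.read_camera('scene');P=cloud('scene',d);np.savez('s3.npz',im=im,p=P)
cv2.imwrite('pics/s3.png',cv2.resize(im[140:290,180:400],None,fx=3,fy=3)[...,::-1])
E
```

```text
[628.69354002  -9.00958102 101.64710394] [2.26256732 2.01598918 8.26185883] [ 0.23927946 -0.12028309 -0.04182412]
```

View pics/s3.png

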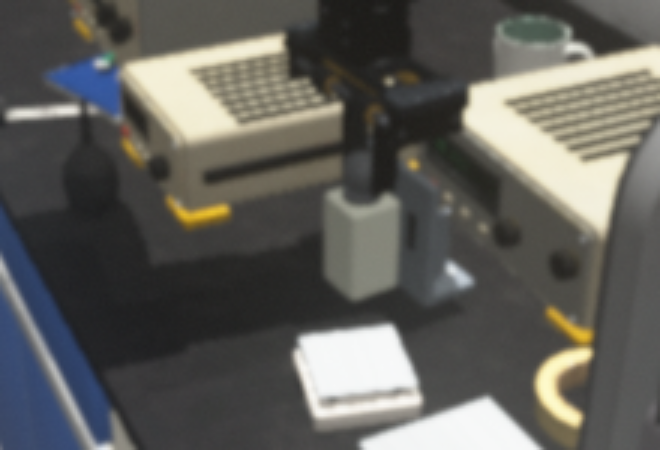

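```bash
python3 - <<'E'
from h import *
P=np.load('s3.npz')['p'];n=np.array([.9954,.0958,0]);t=np.array([-.0958,.9954,0]);F=np.array([647.8,.6,0])
q=P[195:245,280:345].reshape(-1,3);q=q[(q[:,2]>5)&(q[:,2]<110)];a=(q-F)@n;b=(q-F)@t
for z in range(10,90,15):
    m=(abs(q[:,2]-z)<7.5)&(b>-60)&(b<60)&(a<15)
    A,B=a[m],b[m]
    # robot side face: points with b inside; -y face
    f=(B>-25)&(B<12); g=(A>-50)&(A<-5)&(B<0)
    print(z,m.sum(),'xface',f.sum(),np.percentile(A[f&(A<-30)],[10,50]).round(1) if (f&(A<-30)).sum()>3 else None,'max a',np.percentile(A[B<-25],[50,95]).round(1) if (B<-25).sum() else None)
m=(abs(q[:,2]-50)<35)
print('plate face check',[ (y,np.median(a[m&(abs(b-y)<6)]).round(1)) for y in (-65,-55,-45,-38)])
h=np.histogram(a[(b<-20)&(b>-40)&m],bins=np.arange(-70,30,5));print(list(zip(h[1],h[0])))
E
```

```text
10 118 xface 25 [-51.4 -50.1] max a [-17.6   2. ]
25 157 xface 37 [-51.9 -50.5] max a [-18.6   1.9]
40 148 xface 40 [-51.6 -50.6] max a [-18.8   2.3]
55 156 xface 35 [-51.5 -50.7] max a [-19.9   1.8]
70 151 xface 36 [-51.9 -50.8] max a [-18.8   1.7]
85 229 xface 88 [-51.4 -48. ] max a [-20.6   1.5]
plate face check [(-65, np.float64(1.4)), (-55, np.float64(28.2)), (-45, np.float64(33.6)), (-38, np.float64(-17.9))]
[(np.int64(-70), np.int64(0)), (np.int64(-65), np.int64(0)), (np.int64(-60), np.int64(0)), (np.int64(-55), np.int64(48)), (np.int64(-50), np.int64(58)), (np.int64(-45), np.int64(38)), (np.int64(-40), np.int64(30)), (np.int64(-35), np.int64(35)), (np.int64(-30), np.int64(39)), (np.int64(-25), np.int64(35)), (np.int64(-20), np.int64(39)), (np.int64(-15), np.int64(31)), (np.int64(-10), np.int64(37)), (np.int64(-5), np.int64(22)), (np.int64(0), np.int64(53)), (np.int64(5), np.int64(0)), (np.int64(10), np.int64(0)), (np.int64(15), np.int64(0)), (np.int64(20), np.int64(0))]
```

Camera depth shows the bottle upright with about 2 mm of gap left. I'll push on until contact.

Call:
{"name": "arm_command", "arguments": {"rows": [[[0, 0, -0.004], 0], [[0.004, 0, 0], 0], [[0.004, 0, 0], 0], [[0.004, 0, 0], 0], [[0, 0, 0], 0]]}}

```text
t: 9.0
eef_pos: [630.5, -8.8, 101.6]
tcp_rot: [-3.142, 0.001, 0.096]
ft_force: [-2.3, 0.0, 0.4]
opening: 0.382
grip_force: 30.0
```

Call:
{"name": "arm_command", "arguments": {"rows": [[[0.004, 0, 0], 0], [[0.004, 0, 0], 0], [[0, 0, 0], 0], [[0, 0, 0], 0], [[0, 0, 0], 0]]}}

```text
t: 9.5
eef_pos: [631.4, -8.6, 101.7]
tcp_rot: [-3.141, 0.003, 0.096]
ft_force: [-8.6, -0.4, 5.4]
opening: 0.385
grip_force: 30.0
```

The force of -8.6 N shows contact. Releasing.

Call:
{"name": "arm_command", "arguments": {"rows": [[[0, 0, 0], 0], [[0, 0, 0], 0], [[0, 0, 0], 0], [[0, 0, 0], 0], [[0, 0, 0], 0]], "claw": 1}}

```text
t: 10.0
eef_pos: [632.9, -8.6, 101.8]
tcp_rot: [3.141, -0.0, 0.096]
ft_force: [-0.0, -0.2, -0.6]
opening: 0.749
grip_force: 0.0
```

Call:
{"name": "arm_command", "arguments": {"rows": [[[0, 0, -0.04], 0], [[0, 0, -0.08], 0], [[0, 0, -0.12], 0], [[0, 0, -0.12], 0], [[0, 0, 0], 0]]}}

```text
t: 10.5
eef_pos: [634.4, -8.7, 196.7]
tcp_rot: [3.14, -0.007, 0.096]
ft_force: [1.3, -0.4, -0.1]
opening: 0.999
grip_force: 0.0
```

```bash
cat > m.py <<'E'
from h import *
P=cloud('scene',viewer.read_camera('scene')[1]);n=np.array([.9954,.0958,0]);t=np.array([-.0958,.9954,0]);F=np.array([647.8,.6,0])
q=P[180:245,280:345].reshape(-1,3);q=q[(q[:,2]>5)&(q[:,2]<85)];a=(q-F)@n;b=(q-F)@t
f=(a<-40)&(b>-25)&(b<15)
for z in (15,45,75):
    m=f&(abs(q[:,2]-z)<10);print(z,m.sum(),'face a',np.median(a[m]).round(1), 'slope',np.polyfit(b[m],a[m],1)[0].round(3),'-y edge b',np.percentile(b[(abs(q[:,2]-z)<10)&(a>-45)&(a<-10)],50).round(1))
m=(b<-50);print('plate',np.percentile(a[m&(a<8)],50).round(1))
p=cloud('top',viewer.read_camera('top')[1])[140:240,225:300].reshape(-1,3)
k=p[(p[:,2]>100)&(p[:,2]<140)&(abs(p[:,1]+10)<25)&((p-F)@n<-3)];print('ball',len(k),k.mean(0).round(1) if len(k) else '', 'plate frame',((k.mean(0)-F)@n).round(1))
E
python3 m.py
```

```text
15 53 face a -50.3 slope 0.008 -y edge b -33.5
45 54 face a -49.9 slope 0.012 -y edge b -33.7
75 56 face a -50.1 slope -0.004 -y edge b -33.0
plate 1.6
ball 0  plate frame nanm.py:9: RuntimeWarning: Mean of empty slice.
  k=p[(p[:,2]>100)&(p[:,2]<140)&(abs(p[:,1]+10)<25)&((p-F)@n<-3)];print('ball',len(k),k.mean(0).round(1) if len(k) else '', 'plate frame',((k.mean(0)-F)@n).round(1))
  ret = um.true_divide(
```

The bottle stands, but contact with the plate isn't certain to a millimetre. I'll grip the body, press it to the plate until the force is clear, then let go.

Call:
{"name": "arm_command", "arguments": {"rows": [[[-0.04, 0, 0], 0], [[0, 0, 0.15], 0], [[0, 0, 0.15], 0], [[0, 0, 0.13], 0], [[0, 0, 0.06], 0]]}}

```text
t: 11.1
eef_pos: [620.5, -9.5, 65.8]
tcp_rot: [-3.141, 0.005, 0.096]
ft_force: [-0.5, -0.3, 0.6]
opening: 1.004
grip_force: 0.0
```

Call:
{"name": "arm_command", "arguments": {"rows": [[[0, 0, 0.03], 0], [[0, 0, 0], 0], [[0, 0, 0], 0], [[0, 0, 0], 0], [[0, 0, 0], 0]], "claw": 0.4}}

```text
t: 11.6
eef_pos: [623.2, -9.6, 62.9]
tcp_rot: [3.141, -0.002, 0.096]
ft_force: [-0.1, 0.0, -0.2]
opening: 0.634
grip_force: 0.0
```

Call:
{"name": "arm_command", "arguments": {"rows": [[[0, 0, 0], 0], [[0, 0, 0], 0], [[0, 0, 0], 0], [[0, 0, 0], 0], [[0, 0, 0], 0]]}}

```text
t: 12.1
eef_pos: [623.1, -9.5, 62.3]
tcp_rot: [3.141, -0.001, 0.096]
ft_force: [-1.3, 0.5, 6.7]
opening: 0.525
grip_force: 30.0
```

Call:
{"name": "arm_command", "arguments": {"rows": [[[0, 0, -0.004], 0], [[0.004, 0, 0], 0], [[0.004, 0, 0], 0], [[0.004, 0, 0], 0], [[0, 0, 0], 0]]}}

```text
t: 12.6
eef_pos: [624.0, -9.4, 62.4]
tcp_rot: [-3.141, 0.004, 0.096]
ft_force: [-9.7, -2.1, 2.1]
opening: 0.526
grip_force: 30.0
```

Call:
{"name": "arm_command", "arguments": {"rows": [[[0.004, 0, 0], 0], [[0, 0, 0], 0], [[0, 0, 0], 0], [[0, 0, 0], 0], [[0, 0, 0], 0]]}}

```text
t: 13.1
eef_pos: [624.2, -9.3, 62.3]
tcp_rot: [-3.141, 0.006, 0.096]
ft_force: [-14.1, -1.8, 4.0]
opening: 0.524
grip_force: 30.0
```

The contact is hard: 14 N with no movement. Letting go and lifting clear to check.

Call:
{"name": "arm_command", "arguments": {"rows": [[[-0.008, 0, 0], 0], [[0, 0, 0], 0], [[0, 0, 0], 0], [[0, 0, 0], 0], [[0, 0, 0], 0]], "claw": 1}}

```text
t: 13.6
eef_pos: [625.0, -9.3, 62.8]
tcp_rot: [3.141, -0.0, 0.096]
ft_force: [0.2, 0.4, 0.5]
opening: 0.888
grip_force: 0.0
```

Call:
{"name": "arm_command", "arguments": {"rows": [[[0, 0, 0], 0], [[0, 0, -0.1], 0], [[0, 0, -0.16], 0], [[0, 0, -0.14], 0], [[0, 0, 0], 0]]}}

```text
t: 14.1
eef_pos: [626.7, -9.5, 167.6]
tcp_rot: [3.14, -0.008, 0.096]
ft_force: [0.6, -0.4, 0.2]
opening: 1.001
grip_force: 0.0
```

Call:
{"name": "arm_command", "arguments": {"rows": [[[0, 0, 0], 0], [[0, 0, 0], 0], [[0, 0, 0], 0], [[0, 0, 0], 0], [[0, 0, 0], 0]]}}

```text
t: 14.6
eef_pos: [624.7, -9.3, 162.2]
tcp_rot: [-3.141, 0.001, 0.096]
ft_force: [0.2, 0.6, -0.1]
opening: 1.0
grip_force: 0.0
```

```bash
python3 m.py 2>/dev/null; python3 -c "
from h import *
cv2.imwrite('pics/w4.png',viewer.read_camera('wrist')[0][...,::-1])"
```

```text
15 47 face a -48.9 slope 0.016 -y edge b -33.5
45 44 face a -48.8 slope 0.027 -y edge b -33.8
75 52 face a -48.9 slope 0.018 -y edge b -33.1
plate 1.4
ball 0  plate frame nan
```

View pics/w4.png

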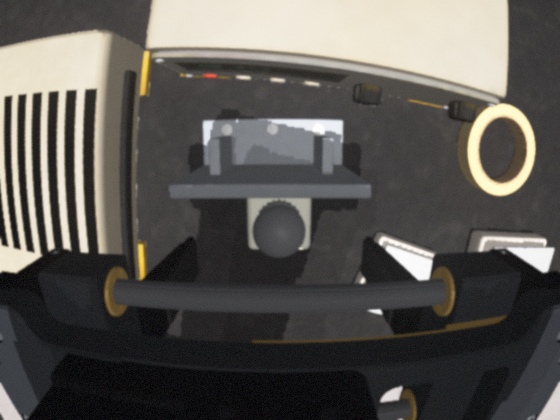

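The wrist view shows the bottle upright and flush against the plate, with its ball at px (279,228) and no visible gap to the face at row 195. Regripping the body to lift it.

Call:
{"name": "arm_command", "arguments": {"rows": [[[0, 0, 0.1], 0], [[0, 0, 0.14], 0], [[0, 0, 0.1], 0], [[0, 0, 0.052], 0], [[0, 0, 0], 0]]}}

```text
t: 15.25
eef_pos: [624.2, -9.3, 63.4]
tcp_rot: [-3.141, 0.003, 0.096]
ft_force: [0.6, 0.3, -0.6]
opening: 1.001
grip_force: 0.0
```

Call:
{"name": "arm_command", "arguments": {"rows": [[[0, 0, 0], 0], [[0, 0, 0], 0], [[0, 0, 0], 0], [[0, 0, 0], 0], [[0, 0, 0], 0]], "claw": 0.4}}

```text
t: 15.75
eef_pos: [625.0, -9.4, 65.3]
tcp_rot: [3.141, -0.001, 0.096]
ft_force: [0.4, -0.6, -0.4]
opening: 0.637
grip_force: 0.0
```

Call:
{"name": "arm_command", "arguments": {"rows": [[[0, 0, 0], 0], [[0, 0, 0], 0], [[0, 0, 0], 0], [[0, 0, 0], 0], [[0, 0, -0.004], 0]]}}

```text
t: 16.25
eef_pos: [624.5, -9.4, 65.4]
tcp_rot: [-3.142, 0.001, 0.096]
ft_force: [-0.0, 0.2, -5.1]
opening: 0.525
grip_force: 30.0
```

Call:
{"name": "arm_command", "arguments": {"rows": [[[-0.008, 0, -0.02], 0], [[-0.02, 0, -0.06], 0], [[-0.02, 0, -0.1], 0], [[-0.02, 0, -0.1], 0], [[0, 0, -0.08], 0]]}}

```text
t: 16.75
eef_pos: [607.1, -11.1, 158.2]
tcp_rot: [3.141, -0.001, 0.096]
ft_force: [1.1, -0.0, -4.4]
opening: 0.523
grip_force: 30.0
```

Call:
{"name": "arm_command", "arguments": {"rows": [[[0, 0, 0], 0.011], [[0, 0, 0], 0.011], [[0, 0, 0], 0], [[0, 0, 0], 0], [[0, 0, 0], 0]]}}

```text
t: 17.25
eef_pos: [607.7, -11.0, 156.0]
tcp_rot: [3.141, 0.0, 0.027]
ft_force: [0.5, 0.1, -4.3]
opening: 0.525
grip_force: 30.0
```

Call:
{"name": "arm_command", "arguments": {"rows": [[[-0.0263, 0.06, 0], 0], [[-0.0263, 0.12, 0], 0], [[-0.0263, 0.13, 0], 0], [[-0.0263, 0.13, 0], 0], [[-0.0263, 0.13, 0], 0]]}}

```text
t: 17.75
eef_pos: [578.0, -156.1, 155.8]
tcp_rot: [3.141, 0.0, 0.027]
ft_force: [-0.2, 0.5, -3.9]
opening: 0.522
grip_force: 30.0
```

Call:
{"name": "arm_command", "arguments": {"rows": [[[-0.0263, 0.13, 0], 0], [[-0.0263, 0.13, 0], 0], [[-0.0263, 0.13, 0], 0], [[-0.0263, 0.13, 0], 0], [[-0.0263, 0.085, 0], 0]]}}

```text
t: 18.25
eef_pos: [548.8, -309.1, 155.7]
tcp_rot: [3.141, 0.0, 0.026]
ft_force: [-0.6, -0.4, -5.3]
opening: 0.525
grip_force: 30.0
```

Call:
{"name": "arm_command", "arguments": {"rows": [[[0, 0, 0.02], 0], [[0, 0, 0.03], 0], [[0, 0, 0.03], 0], [[0, 0, 0], 0], [[0, 0, 0], 0]]}}

```text
t: 18.75
eef_pos: [550.1, -305.7, 135.6]
tcp_rot: [-3.141, 0.0, 0.028]
ft_force: [-0.2, 0.5, -5.1]
opening: 0.522
grip_force: 30.0
```

```bash
python3 - <<'E'
from h import *
s=state();print(s['eef_pos'],s['tcp_rot'])
im,d=viewer.read_camera('scene');P=cloud('scene',d)
q=P[150:330,270:400].reshape(-1,3)
b=q[(q[:,2]>65)&(q[:,2]<150)&(abs(q[:,0]-550)<45)&(abs(q[:,1]+306)<45)]
for z in (80,95,110):
    s=b[abs(b[:,2]-z)<6]
    if len(s): print(z,len(s),np.percentile(s[:,0],[3,97]).round(1),np.percentile(s[:,1],[3,97]).round(1))
print('minz',np.percentile(b[:,2],1))
p=q[(q[:,2]>44)&(q[:,2]<56)&(abs(q[:,0]-550)<70)&(abs(q[:,1]+306)<70)];print(np.percentile(p[:,0],[2,98]),np.percentile(p[:,1],[2,98]))
cv2.imwrite('pics/s5.png',cv2.resize(im[170:350,250:450],None,fx=3,fy=3)[...,::-1])
E
```

```text
[ 550.13671924 -305.66167489  135.59284973] [-3.14129192e+00  4.54772965e-04  2.75961656e-02]
80 150 [523.6 570.8] [-333.  -288.4]
95 156 [523.5 569.8] [-332.9 -289.4]
110 148 [523.9 571.2] [-333.3 -290.8]
minz 72.10104342637307
[495.59758283 601.41606037] [-362.60302938 -257.75271728]
```

View pics/s5.png

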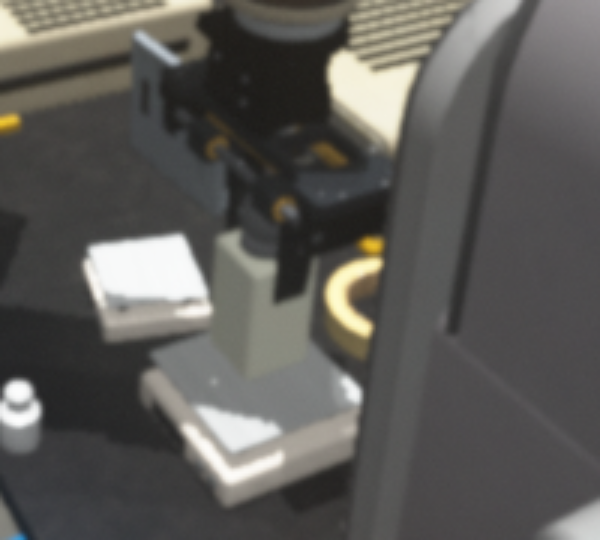

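The bottle is upright over the larger pan and about 1.5 mm short in x. I'll correct that and lower gently.

Call:
{"name": "arm_command", "arguments": {"rows": [[[0.006, 0, 0.02], 0], [[0, 0, 0.024], 0], [[0, 0, 0.016], 0], [[0, 0, 0.01], 0], [[0, 0, 0.008], 0]]}}

```text
t: 19.3
eef_pos: [551.4, -306.3, 116.0]
tcp_rot: [-3.141, 0.0, 0.026]
ft_force: [-0.5, 0.6, -4.3]
opening: 0.523
grip_force: 30.0
```

Call:
{"name": "arm_command", "arguments": {"rows": [[[0, 0, 0.006], 0], [[0, 0, 0.006], 0], [[0, 0, 0.006], 0], [[0, 0, 0.006], 0], [[0, 0, 0.006], 0]]}}

```text
t: 19.8
eef_pos: [551.5, -306.4, 108.9]
tcp_rot: [3.141, -0.0, 0.026]
ft_force: [-1.3, 0.3, -3.3]
opening: 0.525
grip_force: 30.0
```

Call:
{"name": "arm_command", "arguments": {"rows": [[[0, 0, 0.004], 0], [[0, 0, 0.004], 0], [[0, 0, 0.002], 0], [[0, 0, 0], 0], [[0, 0, 0], 0]]}}

```text
t: 20.3
eef_pos: [551.5, -306.4, 106.4]
tcp_rot: [3.141, -0.0, 0.027]
ft_force: [-0.3, 1.1, -2.5]
opening: 0.522
grip_force: 30.0
```

Call:
{"name": "arm_command", "arguments": {"rows": [[[0, 0, 0.004], 0], [[0, 0, 0.004], 0], [[0, 0, 0.004], 0], [[0, 0, 0], 0], [[0, 0, 0], 0]]}}

```text
t: 20.8
eef_pos: [551.5, -306.4, 103.3]
tcp_rot: [3.142, 0.0, 0.027]
ft_force: [0.0, -0.6, -2.7]
opening: 0.522
grip_force: 30.0
```

Call:
{"name": "arm_command", "arguments": {"rows": [[[0, 0, 0.003], 0], [[0, 0, 0.003], 0], [[0, 0, 0], 0], [[0, 0, 0], 0], [[0, 0, 0], 0]]}}

```text
t: 21.3
eef_pos: [551.6, -306.4, 102.8]
tcp_rot: [3.141, -0.001, 0.027]
ft_force: [-2.7, 1.2, 7.0]
opening: 0.525
grip_force: 30.0
```

The pan is on its stops: the force is now +7 N with the tool blocked. I'll back off slightly, release and rise.

Call:
{"name": "arm_command", "arguments": {"rows": [[[0, 0, -0.003], 0], [[0, 0, 0], 0], [[0, 0, 0], 0], [[0, 0, 0], 0], [[0, 0, 0], 0]], "claw": 1}}

```text
t: 21.8
eef_pos: [551.5, -306.4, 102.5]
tcp_rot: [3.142, -0.0, 0.026]
ft_force: [0.7, -0.6, 0.4]
opening: 0.888
grip_force: 0.0
```

Call:
{"name": "arm_command", "arguments": {"rows": [[[0, 0, 0], 0], [[0, 0, 0], 0], [[0, 0, -0.1], 0], [[0, 0, -0.16], 0], [[0, 0, -0.18], 0]]}}

```text
t: 22.3
eef_pos: [551.0, -306.0, 213.0]
tcp_rot: [-3.14, 0.002, 0.026]
ft_force: [0.5, -0.6, 0.3]
opening: 0.996
grip_force: 0.0
```

Call:
{"name": "arm_command", "arguments": {"rows": [[[-0.1, -0.1, -0.1], 0], [[-0.1, -0.14, 0], 0], [[0, -0.16, 0], 0], [[0, -0.16, 0], 0], [[0, -0.1, 0], 0]]}}

```text
t: 22.8
eef_pos: [496.5, -140.6, 238.0]
tcp_rot: [3.142, -0.0, 0.027]
ft_force: [-0.4, -0.2, 0.7]
opening: 0.999
grip_force: 0.0
```

```bash
python3 - <<'E'
from h import *
im,d=viewer.read_camera('top');P=cloud('top',d)
q=P[180:290,340:430].reshape(-1,3)
for n,l,h in (('pan',25,60),('body',115,137),('ball',150,180)):
    s=q[(q[:,2]>l)&(q[:,2]<h)&(abs(q[:,0]-550)<65)&(abs(q[:,1]+306)<65)]
    if len(s)>5:
        r=cv2.minAreaRect(s[:,:2].astype(np.float32));print(n,len(s),np.round(r[0],1),np.round(r[1],1),round(r[2],1),'z',np.percentile(s[:,2],[50,98]).round(1))
im2,d=viewer.read_camera('scene')
a=cv2.resize(im[130:300,220:460],(640,453));cv2.imwrite('pics/f.png',np.hstack([cv2.resize(im,(400,300)),cv2.resize(im2[150:350,230:430],(300,300))])[...,::-1])
E
```

```text
pan 573 [ 549.7 -324. ] [118.4  83.7] 2.3 z [37.2 41.3]
body 60 [ 551.3 -322.2] [15.2 48.7] 88.6 z [126.9 130.1]
ball 84 [ 548.6 -315.3] [14.7 33.3] 82.3 z [165.5 171. ]
```

View pics/f.png

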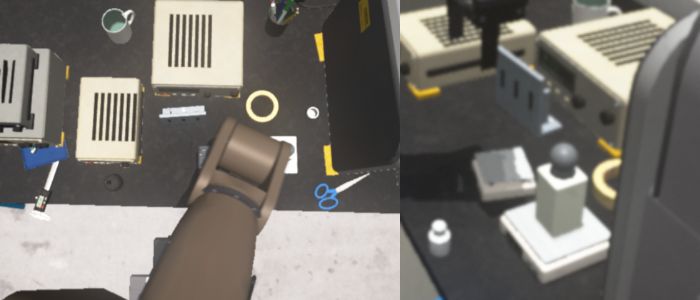

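The right-hand view shows the bottle upright mid-pan, with its ball at (565,158). Its top measures z 171, which is 38 + 133, so the pan is down; the weight, blower and tape are where they were.

```bash
python3 -c "
from h import *
print(env.job_done())"
```

```text
the job is handed in; nothing more can be done
None
```

The bottle was tipped up and stood by itself against the plate. It was then set down upright near the middle of the larger scale's pan, which reads fully down at z ≈ 38 mm. The bystanders looked undisturbed, and the job was handed in at about 23 s.

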